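Shut the shoe-care cabinet

TASK

Close up the shoe-care cabinet with your fingertips: push both green drawers fully home, and push the wooden top cover fully shut by its overhanging left end. Only push from outside: grip nothing, keep your fingers out of the drawers, and leave the tins, ashtray, brush and other things where they are.

Things in the scene. Friction and masses are not known exactly. Their poses are not given: they have to be found in the camera images.
- cabinet: white shoe-care cabinet with two green drawer fronts, screwed down. Carcass 180 mm deep (x), 232 mm wide (y), 100 mm high; its two aluminium cover rails reach 110 mm, the wooden cover 116 mm. Origin under the carcass centre; its x axis points from the drawer fronts (at the -x end, roughly facing the robot) to the back, y to its left, z up. It stands turned by some yaw.
- left_drawer (a joint): how far the left drawer (on the cabinet's +y side) is out, m: 0 fully home against its stop, at most 0.100, grows along the cabinet's -x. It runs with about 1.5 N friction plus light damping, has no spring or catch and stays where it is left.
- left_front (a point): point on the outer face of the left drawer front, at its middle in width, 70 mm above the work surface; moves with the drawer. The flat green front is 112 mm wide and reaches from 12 to 98 mm above the surface; there is no handle (the dark strip near the top is flush). When home, the outer face lies 104 mm in front of the cabinet origin.
- left_inside: inside of the left drawer: grey lining behind the front (lining and front are 14 mm thick together), floor, sides and the shoe-care things lying in it, fixed to the drawer. Not to be touched. Origin on the surface plane, 14 mm behind the outer face of the front.
- right_drawer (a joint): how far the right drawer (on the cabinet's -y side) is out, m: 0 fully home against its stop, at most 0.100, grows along the cabinet's -x. It runs with about 1.5 N friction plus light damping, has no spring or catch and stays where it is left.
- right_front (a point): point on the outer face of the right drawer front, at its middle in width, 70 mm above the work surface; moves with the drawer. The flat green front is 112 mm wide and reaches from 12 to 98 mm above the surface; there is no handle (the dark strip near the top is flush). When home, the outer face lies 104 mm in front of the cabinet origin.
- right_inside: inside of the right drawer: grey lining behind the front (lining and front are 14 mm thick together), floor, sides and the shoe-care things lying in it, fixed to the drawer. Not to be touched. Origin on the surface plane, 14 mm behind the outer face of the front.
- cover_plate (a joint): how far the wooden top cover is slid out to the cabinet's left (+y), m: 0 fully shut against its stop, at most 0.100. About 1.5 N friction plus light damping, no spring or catch; it stays where it is left.
- cover_end (a point): middle of the outer face of the cover's down-turned end flange (the cover's left end); moves with the cover. The flange face is 156 mm long (along the cabinet's x), flat, from 80 to 116 mm above the work surface; this point is at 98 mm. The cover is 16 mm thick, flat on top. When shut, the face lies 126 mm to the left of the cabinet origin, 10 mm outside the carcass's side wall.
- tin_low: red round tin, 80 mm across, 30 mm high, lower of a stacked pair; origin under its centre. A bystander, loose.
- tin_top: brass-coloured round tin, 72 mm across, 26 mm high, standing on the red tin; origin under its centre. A bystander, loose.
- ashtray: empty greenish glass ashtray, 110 mm across the rim, 35 mm high; origin under its centre. A bystander, loose.
- scraper: blue silicone shoe scraper lying flat, about 130 mm long, 60 mm wide at the head, 16 mm high; origin underneath. A bystander, loose.
- brush: shoe brush lying bristles down, 160 x 46 mm, 44 mm high; origin under its centre. A bystander, loose.
- shoehorn: flat steel shoehorn lying on the surface, about 235 mm long, 38 mm wide, 7 mm high; origin underneath. A bystander, loose.
- polish: upright bottle of liquid polish, 52 mm across, 110 mm high; origin under its centre. A bystander, loose.

How it is judged (in metres and radians):
At the end, for the whole second after the job is handed in: Both drawers within 5 mm of fully home, the cover within 5 mm of fully shut, every bystander within 20 mm of where it stood (value of joint each of left_drawer, right_drawer, cover_plate below 0.005 m and distance of each of tin_low, tin_top, ashtray, scraper, brush, shoehorn, polish from where it was at the start of the episode below 0.02 m); the robot touches nothing.
It fails at once if a finger reached into a drawer or gripped its front (contact force between the fingers and left_inside above 0.5 N or contact force between the fingers and right_inside above 0.5 N).
It fails at once if a bystander was displaced by over 20 mm or lifted (distance of any of tin_low, tin_top, ashtray, scraper, brush, shoehorn, polish from where it was at the start of the episode above 0.02 m).
It also fails if it takes over 64 s, if anything falls off the work surface, if the arm or the gripper's body presses on something with over 40 N, if the wrist force passes 120 N, or if a joint passes its speed limit or range.

ROBOT

A 7-joint arm with a two-finger parallel gripper is mounted at the origin on the work surface. World frame = base frame: x ahead of the robot, y to its left, z up, the work surface at z = 0. Lengths are in mm, angles in rad, forces in N, time in s.
With the tool pointing down it reaches from about 375 to 925 mm from the base axis. Payload 3.1 kg.
Tool frame: the origin (TCP) lies midway between the tips of the shut fingers; the grasp point (between the pads) lies 19 mm behind it; z points along the fingers, y is the line along which they close (so a half turn about z gives the same grasp; the last joint's range is limited). The gripper opens to 85 mm and grips with 20 to 120 N. Pads are 22 mm wide; open, the fingers measure 114 mm over their backs; the gripper's body (76 mm by 85 mm) begins 54 mm behind the grasp point. The pads swing forward as they close: fully open they stand 13 mm farther back than shut.
Start: joints at [1.093, 0.383, 0.044, 1.598, -0.018, 1.161, -0.05], TCP at [240.997, -603.675, 231.269] pointing down, gripper open.
Joint ranges: [-2.61, 2.61], [-0.41, 2.15], [-1.48, 1.57], [0, 2.5], [-1.57, 4.71], [0.05, 1.97], [-2.85, 2.85]. Speed limits (rad/s): [2.79, 2.79, 3.14, 3.14, 3.14, 3.14, 3.14].

INTERFACE

Orientations are given as a unit quaternion [x, y, z, w].
In Python, from rig import observe, viewer, bot gives the robot as it stands.
- The arm moves only by the tool drive_tool, never from a script. Its argument "increments" is a list that holds one entry, the list of rows, each a list of 7 numbers: the finger opening in mm, from 0 to 85.4, then the shift along the tool's x, y, z in mm, then the turn, a rotation vector about the tool's x, y, z in rad. In form: [[[grip, x, y, z, rx, ry, rz], ...]]. A call has 1 to 10 rows; each row is the pose to reach, as a shift and turn from the pose commanded when the call began, along the tool's axes at that moment; what a row does not reach only later rows make up. A row lasts 1/12 s, in which the tool goes at most 41.7 mm and 7.16 degrees, less where a joint would pass 70% of its speed; a pose out of reach is approached as far as the arm can. A call with a gripper value outside its range is refused whole. The fingers move at their own pace and stop on an object; "newtons" is the grip in N (left out, the last holds). Time passes only in rows, so rows that repeat a pose let the fingers close. It gives the time, the measured TCP pose, the force, the opening and the grip force at its end, in the units of the state.
- observe(): the state, without advancing time (a new reading comes with each control period).
- viewer.camera(name): name is "scene" or "top" or "wrist"; returns a dict with "pixels" (400x640x3 uint8, red, green, blue), "depth" (400x640 float32, mm along the optical axis (not along the pixel's ray), 0 where there is no reading), "camera_matrix" (3x3 intrinsics, pixels), "dist_coeffs" ([k1, k2, p1, p2, k3] as OpenCV has them; the pictures are not rectified), "world_from_camera" (4x4, takes a point from camera to world coordinates). Camera axes: x right, y down, z forward; pixel columns grow to the right and rows downward; lengths in mm; the calibration is good to about 2 mm. A picture is of the moment at which its call begins.
- bot.hand_in(): hands the job in; it is judged then, once.
The state is a dict: "time_s": time; "joint_pos": joint angles; "joint_velocities": joint speeds; "joint_torque": joint torques, N m; "tcp_pos": TCP position; "orientation": TCP orientation; "wrist_force": force on the tool from outside, world axes, zero at the start; "torque": the same for the moment, N m; "gripper_width": finger opening in mm; "gripper_force": force on a finger pad.
Only numpy, scipy, OpenCV 4.12 (cv2) and the standard library are available. Lean on these libraries where they do the work, as an engineer would, in place of code of your own. Each camera call takes 0.05 s, during which the arm holds its last target. There are 200 camera calls.

## Working session

There is one attempt and no reset: what is moved stays moved. The work goes in short steps, Python scripts to look and compute and a tool call to move; the robot and the scene stay as the last step left them, time stands still between calls to the robot, and variables do not carry over. Pictures are saved under pics/ and viewed, at most 10 in all, crops included, and the job is handed in when it is done.

Besides the shell and the picture viewer there is one more tool, called after "Request:" in YAML: its name, and indented under it one key for each argument. drive_tool: Moves the arm, as the interface text tells. Its arguments: {"type":"object","properties":{"increments":{"type":"array","items":{"type":"array","items":{"type":"array","items":{"type":"number"}}}},"newtons":{"type":"number"}},"required":["increments"]}

```bash
mkdir -p pics; python3 - <<'E'
from rig import observe, viewer
import cv2,numpy as np
s=observe();print(s)
for n in("scene","top"):
    c=viewer.camera(n);cv2.imwrite(f"pics/{n}0.png",c["pixels"][:,:,::-1]);np.savez(f"{n}0.npz",**c)
    print(n,c["camera_matrix"],c["dist_coeffs"],c["world_from_camera"])
E
```

```text
{'time_s': 0.0, 'joint_pos': array([ 1.09320849,  0.38380705,  0.04383493,  1.59961343, -0.01788391,
        1.16118973, -0.04993722]), 'joint_velocities': array([ 5.12667480e-07,  1.36421022e-03,  2.89375364e-04, -1.06102953e-03,
       -1.20835013e-03,  2.74535686e-04, -3.51018601e-04]), 'joint_torque': array([-2.93560634e-04, -4.33462787e+01,  1.02462295e+00, -2.49514621e+01,
        1.06577523e-02,  1.12195755e-02, -4.84211071e-07]), 'tcp_pos': array([ 240.60395637, -602.79877278,  229.88695724]), 'orientation': array([ 9.82018942e-01,  1.88777844e-01, -3.23466264e-04, -1.27212338e-03]), 'wrist_force': array([-0.30120236, -0.65123267,  0.01378743]), 'torque': array([ 0.0101301 ,  0.00328835, -0.0174018 ]), 'gripper_force': 0.0, 'gripper_width': 84.9780893802462}
scene [[504.14409852   0.         322.20062117]
 [  0.         504.14409852 201.71767285]
 [  0.           0.           1.        ]] [-0.12371797  0.          0.          0.          0.        ] [[-1.43947413e-01  7.47557419e-01 -6.48411171e-01  1.38387151e+03]
 [ 9.89529945e-01  1.15668188e-01 -8.63212517e-02  7.33956616e+01]
 [ 1.04704532e-02 -6.54047992e-01 -7.56380588e-01  1.04573745e+03]
 [ 0.00000000e+00  0.00000000e+00  0.00000000e+00  1.00000000e+00]]
top [[375.31591954   0.         323.8899272 ]
 [  0.         375.31591954 200.47804076]
 [  0.           0.           1.        ]] [0.02397161 0.         0.         0.         0.        ] [[ 1.43252099e-02 -9.89493310e-01  1.43867222e-01  3.38435758e+02]
 [-9.99758741e-01 -1.65701778e-02 -1.44183383e-02 -4.69973279e+01]
 [ 1.66507548e-02 -1.43625967e-01 -9.89491957e-01  1.33119787e+03]
 [ 0.00000000e+00  0.00000000e+00  0.00000000e+00  1.00000000e+00]]
```

View pics/scene0.png

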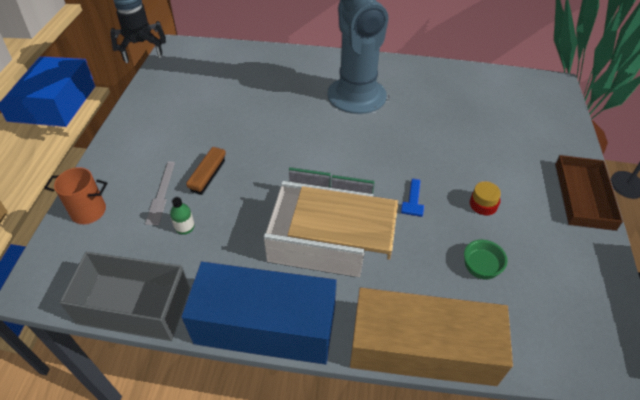

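View pics/top0.png

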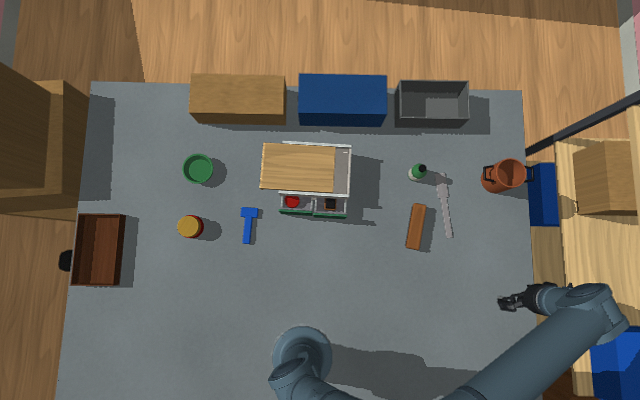

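The scene view shows the cabinet at about (330,225) with its fronts towards the robot. In the top view the wooden cover spans x 260–335, y 142–192. The two drawers are out at (298,207) and (330,207), and the blue scraper lies at (248,225).

```bash
cat > h.py <<'E'
import numpy as np,cv2
def ray(c,uv,z):
    p=cv2.undistortPoints(np.float64(uv).reshape(-1,1,2),c["camera_matrix"],c["dist_coeffs"]).reshape(-1,2)
    T=c["world_from_camera"];d=np.c_[p,np.ones(len(p))]@T[:3,:3].T;o=T[:3,3]
    return (o+d*((z-o[2])/d[:,2])[:,None])
def cloud(c):
    v,u=np.mgrid[:400,:640];uv=np.stack([u.ravel(),v.ravel()],1).astype(float)
    p=cv2.undistortPoints(uv.reshape(-1,1,2),c["camera_matrix"],c["dist_coeffs"]).reshape(-1,2)
    q=np.c_[p,np.ones(len(p))]*c["depth"].reshape(-1,1);T=c["world_from_camera"]
    return (q@T[:3,:3].T+T[:3,3]).reshape(400,640,3)
E
python3 - <<'E'
from h import *
c=np.load("top0.npz");px=c["pixels"];hsv=cv2.cvtColor(px,cv2.COLOR_RGB2HSV);P=cloud(c)
def reg(m,x0,x1,y0,y1):
    k=np.zeros_like(m);k[y0:y1,x0:x1]=m[y0:y1,x0:x1];return k
def blob(name,m,z):
    n,l,st,_=cv2.connectedComponentsWithStats(m.astype(np.uint8))
    for i in range(1,n):
        if st[i,4]<25: continue
        cs=max(cv2.findContours((l==i).astype(np.uint8),0,1)[0],key=cv2.contourArea).reshape(-1,2)
        w=ray(c,cs,z)[:,:2].astype(np.float32);r=cv2.minAreaRect(w)
        print(name,st[i],"rect",np.round(r[0]),np.round(r[1]),round(r[2],2),"zmed",np.median(P[l==i][:,2]).round(), "box",cv2.boxPoints(r).round().tolist())
H,S,V=hsv[...,0],hsv[...,1],hsv[...,2]
blob("cover",reg((H>8)&(H<25)&(S>70)&(V>90),240,360,130,200),116)
blob("green",reg((H>45)&(H<90)&(S>70),265,360,190,225),98)
blob("scraper",reg((H>105)&(H<125)&(S>120),230,265,200,250),16)
blob("tin",reg((H<30)&(S>120),170,210,205,245),56)
blob("ash",reg((H>45)&(H<90)&(S>70),175,220,145,190),35)
blob("brush",reg((H<20)&(S>100),400,436,195,255),44)
blob("polish",reg((H>45)&(H<90)&(S>70),400,430,155,190),110)
rail=reg((S<40)&(V>150),265,360,130,200);blob("white",rail,110)
E
python3 - <<'E'
import cv2
i=cv2.imread('pics/top0.png')[130:250,180:380];cv2.imwrite('pics/c.png',cv2.resize(i,None,fx=4,fy=4,interpolation=2))
E
```

```text
cover [ 259  142   77   51 3363] rect [626.  25.] [242. 156.] 87.5 zmed 116.0 box [[543.0, -93.0], [699.0, -100.0], [709.0, 142.0], [554.0, 149.0]]
green [278 209  34   7 146] rect [478.  32.] [110.  16.] 87.09 zmed 94.0 box [[467.0, -23.0], [483.0, -24.0], [488.0, 86.0], [473.0, 87.0]]
green [313 213  34   6 140] rect [468. -84.] [109.  15.] 87.72 zmed 96.0 box [[458.0, -138.0], [473.0, -139.0], [478.0, -30.0], [462.0, -29.0]]
scraper [240 207  18  37 377] rect [439. 197.] [126.  60.] 0.93 zmed 15.0 box [[376.0, 226.0], [377.0, 166.0], [503.0, 168.0], [502.0, 228.0]]
tin [178 215  26  23 465] rect [430. 383.] [74. 84.] 0.88 zmed 55.0 box [[392.0, 424.0], [393.0, 340.0], [467.0, 341.0], [466.0, 426.0]]
ash [182 154  31  30 747] rect [633. 380.] [105. 104.] 3.19 zmed 14.0 box [[578.0, 429.0], [584.0, 325.0], [688.0, 331.0], [683.0, 435.0]]
brush [406 203  20  47 628] rect [ 443. -383.] [ 47. 158.] 79.18 zmed 44.0 box [[360.0, -391.0], [516.0, -420.0], [525.0, -374.0], [369.0, -345.0]]
polish [412 164  15  15 134] rect [ 621. -378.] [47. 45.] 38.77 zmed 77.0 box [[589.0, -375.0], [617.0, -410.0], [654.0, -380.0], [625.0, -345.0]]
white [282 141  70   6 180] rect [709. -37.] [232.   9.] 87.4 zmed 110.0 box [[699.0, -153.0], [708.0, -154.0], [719.0, 79.0], [710.0, 79.0]]
white [278 149  73  48 294] rect [562. -66.] [134. 280.] 31.97 zmed 109.0 box [[431.0, 18.0], [580.0, -220.0], [694.0, -149.0], [545.0, 89.0]]
```

View pics/c.png

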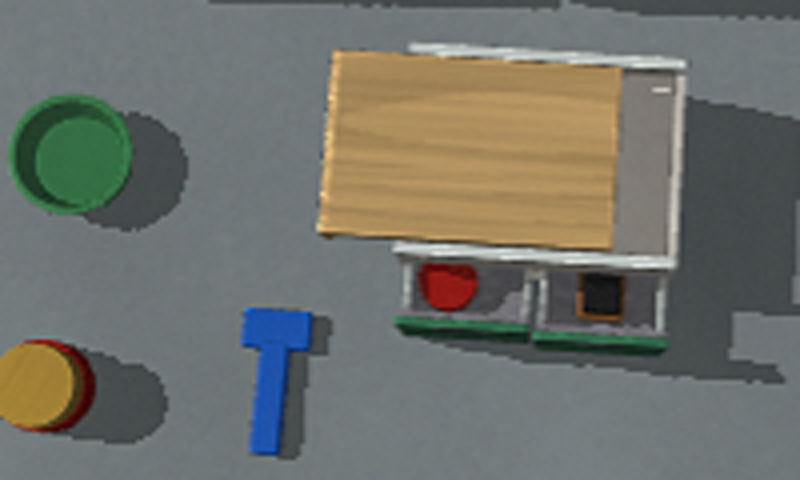

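Cabinet origin comes out at about (626,-33), yaw about -0.045. The left drawer is about 47 mm out, the right about 51 and the cover about 53, and the rail width (232) and cover length (156) match the given sizes. First I approach in front of the right drawer with the fingers shut.

Request:
drive_tool:
  increments:
    - [[0, 40, -45, 0, 0, 0, 0.05], [0, 80, -90, 0, 0, 0, 0.1], [0, 110, -120, 0, 0, 0, 0.15], [0, 140, -155, 0, 0, 0, 0.2], [0, 165, -185, 0, 0, 0, 0.25], [0, 190, -213, 0, 0, 0, 0.3], [0, 215, -240, 0, 0, 0, 0.35], [0, 240, -268, 0, 0, 0, 0.4], [0, 260, -290, 0, 0, 0, 0.425], [0, 280, -313, 0, 0, 0, 0.425]]

```text
time_s: 0.93
tcp_pos: [383.7, -210.2, 231.0]
orientation: [1.0, -0.023, -0.0, 0.0]
wrist_force: [0.7, 0.2, 0.3]
gripper_width: -0.1
gripper_force: 0.0
```

```bash
cat > g.py <<'E'
# tool-frame shift from the measured pose to a world target
import sys;from rig import observe;import numpy as np;from scipy.spatial.transform import Rotation as R
s=observe();r=R.from_quat(s["orientation"]);print(s["time_s"],s["tcp_pos"].round(1),"toolx",r.as_matrix()[:,0].round(3),"z",r.as_matrix()[:,2].round(3),"F",s["wrist_force"].round(1))
a=list(map(float,sys.argv[1:]))
for i in range(0,len(a),3):print(r.inv().apply(np.array(a[i:i+3])-s["tcp_pos"]).round(1))
E
python3 g.py 430 -84 230 430 -84 70
```

```text
0.9333 [ 383.7 -210.2  231. ] toolx [ 0.999 -0.046 -0.   ] z [-0. -0. -1.] F [0.7 0.2 0.3]
[  40.4 -128.2    1. ]
[  40.4 -128.2  161. ]
```

Request:
drive_tool:
  increments:
    - [[0, 15, -30, 0, 0, 0, 0], [0, 25, -65, 0, 0, 0, 0], [0, 35, -100, 0, 0, 0, 0], [0, 40, -128, 0, 0, 0, 0], [0, 40, -128, 30, 0, 0, 0], [0, 40, -128, 65, 0, 0, 0], [0, 40, -128, 100, 0, 0, 0], [0, 40, -128, 135, 0, 0, 0], [0, 40, -128, 161, 0, 0, 0], [0, 40, -128, 161, 0, 0, 0]]

```text
time_s: 1.77
tcp_pos: [423.7, -85.2, 65.1]
orientation: [1.0, -0.022, -0.006, -0.001]
wrist_force: [-1.3, 0.2, -1.9]
gripper_width: -0.2
gripper_force: 0.0
```

```bash
python3 g.py; python3 - <<'E'
from rig import viewer
import cv2
i=viewer.camera("top")["pixels"][130:280,230:430,::-1];cv2.imwrite('pics/d.png',cv2.resize(i,None,fx=4,fy=4,interpolation=2))
E
```

```text
1.7667 [423.7 -85.2  65.1] toolx [ 0.999 -0.045 -0.013] z [-0.012  0.003 -1.   ] F [-1.3  0.2 -1.9]
```

View pics/d.png

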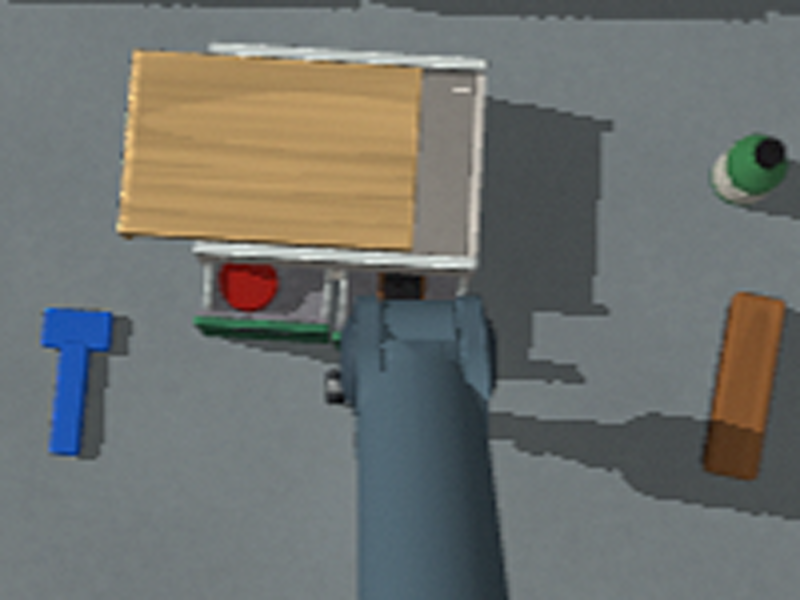

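The picture shows the arm in front of the right drawer and the left drawer still out at (270,325). Now I push in.

Request:
drive_tool:
  increments:
    - [[0, 8, 0, 0, 0, 0, 0], [0, 17, 0, 0, 0, 0, 0], [0, 25, 0, 0, 0, 0, 0], [0, 33, 0, 0, 0, 0, 0], [0, 40, 0, 0, 0, 0, 0], [0, 47, 0, 0, 0, 0, 0], [0, 54, 0, 0, 0, 0, 0], [0, 61, 0, 0, 0, 0, 0], [0, 68, 0, 0, 0, 0, 0], [0, 75, 0, 0, 0, 0, 0]]

```text
time_s: 2.65
tcp_pos: [505.0, -89.6, 70.2]
orientation: [1.0, -0.023, -0.0, -0.0]
wrist_force: [-2.3, -0.2, 0.9]
gripper_width: -0.0
gripper_force: 1.0
```

Request:
drive_tool:
  increments:
    - [[0, 2, 0, 0, 0, 0, 0], [0, 4, 0, 0, 0, 0, 0], [0, 6, 0, 0, 0, 0, 0], [0, 7, 0, 0, 0, 0, 0], [0, 8, 0, 0, 0, 0, 0], [0, 8, 0, 0, 0, 0, 0]]

```text
time_s: 3.15
tcp_pos: [506.6, -89.7, 68.9]
orientation: [1.0, -0.023, -0.006, 0.0]
wrist_force: [-11.8, 1.7, 6.9]
gripper_width: 0.0
gripper_force: 5.5
```

Force rose sharply at x≈506, which is the expected stop. Next I back off and move to the left drawer.

Request:
drive_tool:
  increments:
    - [[0, -20, 0, 0, 0, 0, 0], [0, -50, 0, 0, 0, 0, 0], [0, -80, 0, 0, 0, 0, 0], [0, -80, -5, 0, 0, 0, 0], [0, -80, -40, 0, 0, 0, 0], [0, -80, -75, 0, 0, 0, 0], [0, -80, -105, 0, 0, 0, 0], [0, -80, -116, 0, 0, 0, 0], [0, -80, -116, 0, 0, 0, 0], [0, -80, -116, 0, 0, 0, 0]]

```text
time_s: 3.98
tcp_pos: [438.7, 30.0, 70.5]
orientation: [1.0, -0.022, 0.001, -0.0]
wrist_force: [-0.3, -0.2, 0.7]
gripper_width: -0.4
gripper_force: 0.0
```

```bash
python3 g.py 512 27 70
```

```text
3.9833 [438.7  30.   70.5] toolx [ 0.999 -0.043  0.002] z [ 0.002  0.    -1.   ] F [-0.3 -0.2  0.7]
[73.3 -0.1  0.7]
```

Request:
drive_tool:
  increments:
    - [[0, 8, 0, 0, 0, 0, 0], [0, 16, 0, 0, 0, 0, 0], [0, 24, 0, 0, 0, 0, 0], [0, 32, 0, 0, 0, 0, 0], [0, 40, 0, 0, 0, 0, 0], [0, 48, 0, 0, 0, 0, 0], [0, 55, 0, 0, 0, 0, 0], [0, 61, 0, 0, 0, 0, 0], [0, 67, 0, 0, 0, 0, 0], [0, 72, 0, 0, 0, 0, 0]]

```text
time_s: 4.82
tcp_pos: [510.1, 26.1, 70.0]
orientation: [1.0, -0.023, -0.0, 0.0]
wrist_force: [-1.6, -0.6, 1.0]
gripper_width: 0.1
gripper_force: 0.9
```

Request:
drive_tool:
  increments:
    - [[0, 2, 0, 0, 0, 0, 0], [0, 4, 0, 0, 0, 0, 0], [0, 6, 0, 0, 0, 0, 0], [0, 7, 0, 0, 0, 0, 0], [0, 8, 0, 0, 0, 0, 0], [0, 8, 0, 0, 0, 0, 0]]

```text
time_s: 5.32
tcp_pos: [511.7, 26.4, 69.3]
orientation: [1.0, -0.022, -0.006, 0.001]
wrist_force: [-11.8, 0.4, 7.5]
gripper_width: 0.0
gripper_force: 5.9
```

Left drawer is home at the same stop distance. Next I back off, lift, and go round to the left of the cover flange.

Request:
drive_tool:
  increments:
    - [[0, -20, 0, 0, 0, 0, 0], [0, -50, 0, 0, 0, 0, 0], [0, -50, 0, -30, 0, 0, 0], [0, -50, 0, -65, 0, 0, 0], [0, -50, -15, -95, 0, 0, 0], [0, -45, -45, -110, 0, 0, 0], [0, -25, -75, -110, 0, 0, 0], [0, -5, -105, -110, 0, 0, 0], [0, 15, -135, -110, 0, 0, 0], [0, 40, -160, -110, 0, 0, 0]]

```text
time_s: 6.15
tcp_pos: [566.0, 187.9, 181.6]
orientation: [1.0, -0.021, 0.002, -0.001]
wrist_force: [-0.5, 0.0, -0.1]
gripper_width: 0.1
gripper_force: 0.0
```

```bash
python3 g.py 632 195 180 632 195 88; python3 - <<'E'
from rig import viewer
from h import *
c=viewer.camera("top");i=c["pixels"][100:250,180:380,::-1];cv2.imwrite('pics/e.png',cv2.resize(i,None,fx=4,fy=4,interpolation=2))
E
```

```text
6.15 [566.  187.9 181.6] toolx [ 0.999 -0.042  0.003] z [ 0.003  0.003 -1.   ] F [-0.5  0.  -0.1]
[65.6 -9.9  1.9]
[65.3 -9.6 93.9]
```

View pics/e.png

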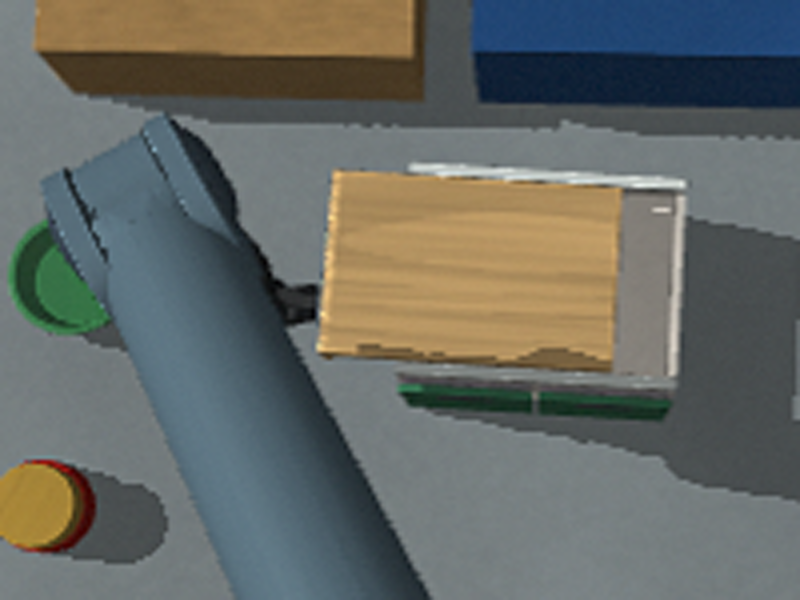

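Both drawer fronts, at (465,395) and (600,405), are flush with the carcass. The gripper is left of the cover end at (300,305). Now I move in line with the flange and go down.

Request:
drive_tool:
  increments:
    - [[0, 30, -14, 0, 0, 0, 0], [0, 60, -14, 0, 0, 0, 0], [0, 65, -14, 0, 0, 0, 0], [0, 65, -14, 20, 0, 0, 0], [0, 65, -14, 45, 0, 0, 0], [0, 65, -14, 70, 0, 0, 0], [0, 65, -14, 90, 0, 0, 0], [0, 65, -14, 93, 0, 0, 0], [0, 65, -14, 93, 0, 0, 0], [0, 65, -14, 93, 0, 0, 0]]

```text
time_s: 7.03
tcp_pos: [631.5, 195.4, 88.6]
orientation: [1.0, -0.023, 0.001, -0.001]
wrist_force: [-0.2, -0.4, 0.9]
gripper_width: -0.1
gripper_force: 0.0
```

```bash
python3 g.py 632 108 88
```

```text
7.0333 [631.5 195.4  88.6] toolx [ 0.999 -0.045  0.002] z [ 0.002  0.001 -1.   ] F [-0.2 -0.4  0.9]
[ 4.5 87.3  0.5]
```

Request:
drive_tool:
  increments:
    - [[0, 0, 8, 0, 0, 0, 0], [0, 0, 16, 0, 0, 0, 0], [0, 0, 24, 0, 0, 0, 0], [0, 0, 32, 0, 0, 0, 0], [0, 0, 40, 0, 0, 0, 0], [0, 0, 48, 0, 0, 0, 0], [0, 0, 56, 0, 0, 0, 0], [0, 0, 64, 0, 0, 0, 0], [0, 0, 71, 0, 0, 0, 0], [0, 0, 77, 0, 0, 0, 0]]

```text
time_s: 7.87
tcp_pos: [627.2, 117.1, 87.4]
orientation: [1.0, -0.023, 0.0, 0.0]
wrist_force: [-0.1, 1.7, 0.4]
gripper_width: 0.1
gripper_force: 1.0
```

Request:
drive_tool:
  increments:
    - [[0, 0, 3, 0, 0, 0, 0], [0, 0, 6, 0, 0, 0, 0], [0, 0, 8, 0, 0, 0, 0], [0, 0, 10, 0, 0, 0, 0], [0, 0, 12, 0, 0, 0, 0], [0, 0, 12, 0, 0, 0, 0]]

```text
time_s: 8.37
tcp_pos: [626.4, 107.4, 87.1]
orientation: [1.0, -0.022, 0.0, -0.001]
wrist_force: [1.6, 3.7, -1.0]
gripper_width: -0.1
gripper_force: 1.7
```

Request:
drive_tool:
  increments:
    - [[0, 0, 2, 0, 0, 0, 0], [0, 0, 4, 0, 0, 0, 0], [0, 0, 6, 0, 0, 0, 0], [0, 0, 7, 0, 0, 0, 0], [0, 0, 7, 0, 0, 0, 0]]

```text
time_s: 8.78
tcp_pos: [626.4, 107.4, 87.3]
orientation: [1.0, -0.02, 0.001, -0.005]
wrist_force: [5.0, 11.4, -5.5]
gripper_width: -0.2
gripper_force: 5.6
```

The cover stopped at TCP y=107.4 and the force rose to 11 N, so it is against its stop. I retreat and check.

Request:
drive_tool:
  increments:
    - [[0, 0, -20, 0, 0, 0, 0], [0, 0, -50, 0, 0, 0, 0], [0, 0, -80, -5, 0, 0, 0], [0, 0, -85, -40, 0, 0, 0], [0, 0, -85, -75, 0, 0, 0], [0, 0, -85, -110, 0, 0, 0], [0, 0, -110, -130, 0, 0, 0], [0, 0, -140, -130, 0, 0, 0], [0, 0, -140, -130, 0, 0, 0], [0, 0, -140, -130, 0, 0, 0]]

```text
time_s: 9.62
tcp_pos: [630.9, 241.1, 217.4]
orientation: [1.0, -0.02, -0.001, 0.0]
wrist_force: [-0.1, -0.4, -0.1]
gripper_width: 0.0
gripper_force: 0.0
```

```bash
python3 g.py; python3 - <<'E'
from rig import viewer
import cv2
c=viewer.camera("top");cv2.imwrite('pics/f.png',cv2.resize(c["pixels"][120:260,170:460,::-1],None,fx=2.75,fy=2.75,interpolation=2))
c=viewer.camera("scene");cv2.imwrite('pics/g.png',c["pixels"][:,:,::-1])
E
```

```text
9.6167 [630.9 241.1 217.4] toolx [ 0.999 -0.041 -0.001] z [-0.002 -0.001 -1.   ] F [-0.1 -0.4 -0.1]
```

View pics/f.png

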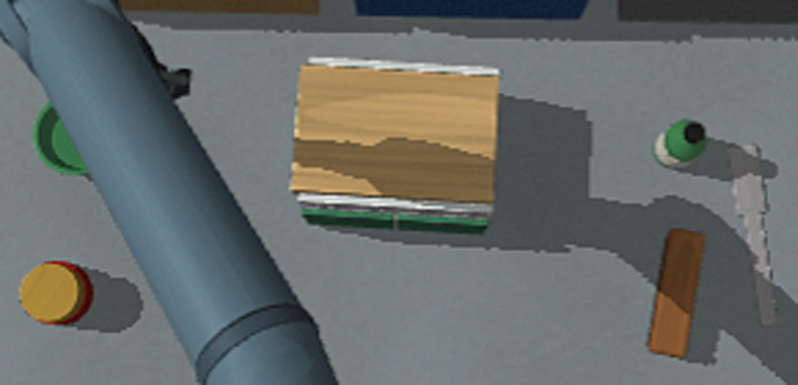

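View pics/g.png

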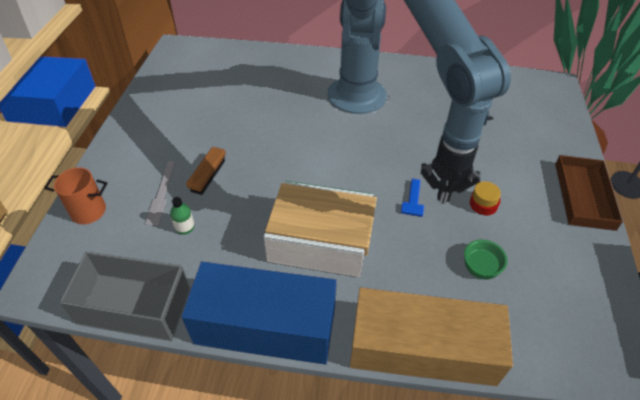

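The views show the cover fully over the carcass (top crop x 293–497). Both fronts are flush at (395,220), everything else is where it stood, and the arm is clear.

```bash
python3 -c "
from rig import bot
print(bot.hand_in())"
```

```text
the job is handed in; nothing more can be done
None
```

I pushed both drawers and the cover in to their stops and handed the job in at about 10 s; the last pictures show the fronts flush, the cover shut and every bystander in place, though the hand-in returned no verdict.

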